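# Pack the overnight and lecture kits at the bedside desk

### The arm

A 7-joint arm with a two-finger parallel gripper is mounted at the origin on the work surface. World frame = base frame: x ahead of the robot, y to its left, z up, the work surface at z = 0. Lengths are in m, angles in degrees, forces in N, time in s.
With the tool pointing down it reaches from about 0.425 to 0.875 m from the base axis. Payload 4.7 kg.
Tool frame: the origin (TCP) lies at the very end of the fingers, on their centre line; the grasp point (between the pads) lies 19 mm behind it; z points along the fingers, x is the direction in which the jaws open and shut, and the axes are right-handed (so a half turn about z gives the same grasp; the last joint's range is limited). The gripper opens to 87 mm and grips with 3 to 60 N. Pads are 19 mm wide; open, the fingers measure 117 mm over their backs; the gripper's body (75 mm by 190 mm) begins 51 mm behind the grasp point.
Start: joints at [-62.389, 18.392, -4.016, 83.108, 1.295, 78.541, -3.26], TCP at [0.293, 0.58, 0.223] pointing down, gripper open.
Joint ranges: [-163.93, 163.93], [-17.29, 119.83], [-79.2, 71.16], [3.27, 140.29], [-89.18, 269.18], [5.43, 117.66], [-154.24, 154.24]. Speed limits (degrees/s): [147.25, 147.25, 180, 180, 180, 180, 180].

### API

Orientations are given as [roll, pitch, yaw] about the fixed x, y, z axes, in that order (R = Rz(yaw) Ry(pitch) Rx(roll)).
In Python, from bench import env gives the robot as it stands.
- The arm moves only by the tool drive_tool, never from a script. Its argument "targets" is one flat list of numbers, 5 for each row, row after row: the finger opening in m, from 0 to 0.087, then the shift along the world's x, y, z in m, then the turn about the world's z in degrees. In form: [jaw, x, y, z, roll, jaw, x, y, z, roll, ...]. A call has 1 to 10 rows; each row shifts and turns the commanded pose from where the row before left it; what a row does not reach is not made up. A row lasts 1/10 s, in which the tool goes at most 50 mm and 8.59 degrees, less where a joint would pass 70% of its speed; a pose out of reach is approached as far as the arm can. A call with a gripper value outside its range is refused whole. The fingers move at their own pace and stop on an object; "newtons" is the grip in N (left out, the last holds). Time passes only in rows, so rows that do not move let the fingers close. It gives the time, the measured TCP pose, the force and the opening at its end, in the units of the state.
- env.get_state(): the state, without advancing time (a new reading comes with each control period).
- env.snapshot(name): name is "side" or "top" or "wrist"; returns (picture, depth): 480x640x3 uint8, blue, green, red; 480x640 float32, m along the optical axis (not along the pixel's ray), 0 where there is no reading.
- env.calibration(name): a dict with "fx", "fy", "cx", "cy" (pixels), "dist_coeffs" ([k1, k2, p1, p2, k3] as OpenCV has them; the pictures are not rectified), "world_from_camera" (4x4, takes a point from camera to world coordinates); the wrist camera has in their place "T_tool_cam" (4x4, takes a point from camera to tool coordinates, whose origin is the TCP and whose axes are the tool frame's). Camera axes: x right, y up, looking along -z (the intrinsics and any distortion apply to the point x, -y, -z); pixel columns grow to the right and rows downward; lengths in m; the calibration is good to about 2 mm. A picture is of the moment at which its call begins: read the wrist's pose just before it. calibration takes no time and is no camera call.
- env.sign_off(): hands the job in, once; it reports no verdict.
Trained networks look in the newest picture that a camera, given by its name, has taken for a name from the list of things; names that differ only in an ending like _2 or _b are one class to them, and where a whole thing is asked for, a point or a joint stands for the part that bears it (a point fixed in the world has none). Each returns a list of dicts, best first, with "p" (0 to 1); they miss things now and then, are a little off and sometimes report something else, mostly with a low value. They report only what shows in the picture. A call takes as long as a camera call. They do not tell look-alikes from the thing itself.
- env.outline_of(camera, target): "pixels" (480x640 bool, what is visible of it).
- env.landmark_of(camera, target): "point" ([x, y, z] in m, in the coordinates of the camera as it stood for that picture, good to about 4 mm: a listed point, or the origin of a listed thing).
The state is a dict: "t": time; "qpos": joint angles; "qd": joint speeds; "tau": joint torques, N m; "eef_pos": TCP position; "tool_rot": TCP orientation; "ft_force": force on the tool from outside, world axes, zero at the start; "wrist_torque": the same for the moment, N m; "opening": opening from 0.0 (shut) to 1.0 (fully open).
Only numpy, scipy, OpenCV 4.12 (cv2) and the standard library are available. Lean on these libraries where they do the work, as an engineer would, in place of code of your own. Each camera call takes 0.05 s, during which the arm holds its last target. There are 200 camera calls.

### The job

Pack tomorrow's two kits from the things laid out on the bedside desk. Overnight case (the larger, with three compartments): the toothbrush case in the long compartment, the soap box in the larger and one wall charger in the smaller of the two compartments beside it; lecture case (two compartments): the power bank in the larger and the other wall charger in the smaller compartment. Set everything down, never drop it, so that it lies flat on the floor of its compartment, the same way up as you found it, and leave the water bottle and the earbud case where they are.

Things in the scene. Friction and masses are not known exactly. Their poses are not given: they have to be found in the camera images.
- toothbrush_case_center (a point): slim white toothbrush travel case with round ends and small vent holes, 160 mm long (its x), 26 wide (its y), 22 high, lying flat; about 35 g. The point is its centre, 11 mm over its underside; z up.
- soap_box_center (a point): grey soap box with half-round ends, a pale seam round its middle and ribs on its lid, 92 mm long (its x), 52 wide (its y), 36 high; about 130 g, rigid, does not open. The point is its centre, 18 mm over its underside; z up.
- power_bank_center (a point): black rectangular power bank with ports on one end and four tiny lights on top, 100 mm long (its x), 52 wide (its y), 24 high; about 200 g. The point is its centre, 12 mm over its underside; z up.
- adapter_1_center (a point): first white square wall charger (plug), 46 x 46 mm and 28 high, lying flat with its two steel plug blades folded in on top and two dark ports on one side. Rigid, about 90 g. The two chargers are alike and interchangeable. The point is its centre, half-way up (14 mm over its underside); z up, x and y square to its sides.
- adapter_2_center (a point): second white square wall charger (plug), 46 x 46 mm and 28 high, lying flat with its two steel plug blades folded in on top and two dark ports on one side. Rigid, about 90 g. The two chargers are alike and interchangeable. The point is its centre, half-way up (14 mm over its underside); z up, x and y square to its sides.
- overnight_case: larger open black case, fixed; outside 200 (x) x 194 (y) mm, latches on -x side. Origin: centre of underside, z up. Floor 4 mm, walls and dividers 4 mm thick; rim 26, divider tops 16 mm over desk. Compartments (mm, x by y, centre): long one, on the latch side, 76 x 186 at (-58, 0), toothbrush case; larger of the rest 112 x 114 at (40, 36), soap box; smaller 112 x 68 at (40, -59), charger.
- lecture_case: smaller open black case, fixed; outside 120 (x) x 202 (y) mm, latches on -x side. Origin: centre of underside, z up. Floor 4 mm, walls and divider 4 mm thick; rim 26, divider top 16 mm over desk. Compartments (mm, x by y, centre): larger 112 x 122 at (0, 36), power bank; smaller 112 x 68 at (0, -63), charger.
- bottle_center (a point): white insulated water bottle with a black cap and carrying loop, 74 mm across and 242 high, standing upright on the right-hand side (-y) of the desk; loose, leave alone. The point is on its axis, 120 mm over the desk.
- earbuds_center (a point): small black earbud case, 46 x 34 x 24 mm, lying in the well of the black valet dock (180 x 200 mm, with a watch post and a phone rest up to 130 mm high) on the left-hand side (+y) of the desk; loose, leave alone. The point is its centre, 12 mm over its underside.
Things that resemble listed ones, but are neither listed nor needed, are in the scene too. What is shaped like the part that bears adapter_2_center but green is not meant. Leave any yellow look-alike of the part that bears adapter_1_center alone.

How it is judged:
By the outcome, as a careful person would: the job done as asked, in the order asked, and still so for the second after the job is handed in, with the robot touching nothing.
It also fails if it takes over 128 s, if anything falls off the work surface, if the arm or the gripper's body presses on something with over 40 N, if the wrist force passes 120 N, or if a joint passes its speed limit or range.

## Working session

There is one attempt and no reset: what is moved stays moved. The work goes in short steps, Python scripts to look and compute and a tool call to move; the robot and the scene stay as the last step left them, time stands still between calls to the robot, and variables do not carry over. Pictures are saved under pics/ and viewed, about 12 in all and at most 16, crops included, and the job is handed in when it is done.

Besides the shell and the picture viewer there is one more tool, called after "Call:" as name(argument=value, ...) on one line, values as JSON. drive_tool: Moves the arm, as the interface text tells. Its arguments: {"type":"object","properties":{"targets":{"type":"array","items":{"type":"number"}},"newtons":{"type":"number"}},"required":["targets"]}

```bash
mkdir -p pics; ls
cat > h.py <<'E'
import numpy as np, cv2, sys
from scipy.spatial.transform import Rotation as R
from bench import env
def T(name):
    c=env.calibration(name)
    if name!='wrist': return c,np.array(c['world_from_camera'])
    s=env.get_state(); M=np.eye(4); M[:3,3]=s['eef_pos']; r=np.array(s['tool_rot'])
    M[:3,:3]=r if r.shape==(3,3) else R.from_euler('xyz',r,degrees=True).as_matrix()
    return c,M@np.array(c['T_tool_cam'])
def snap(name,fn=None):
    c,M=T(name); im,d=env.snapshot(name)
    if fn: cv2.imwrite('pics/'+fn,im)
    return im,d,c,M
def K(c): return np.array([[c['fx'],0,c['cx']],[0,c['fy'],c['cy']],[0,0,1.]]),np.array(c['dist_coeffs'],float)
def cloud(d,c,M):
    k,ds=K(c); v,u=np.mgrid[:480,:640]
    n=cv2.undistortPoints(np.stack([u,v],-1).reshape(-1,1,2).astype(float),k,ds).reshape(480,640,2)
    p=np.stack([n[...,0]*d,-n[...,1]*d,-d],-1)
    w=p@M[:3,:3].T+M[:3,3]; w[d<=0]=np.nan; return w
def w2p(P,c,M):
    k,ds=K(c); q=(np.atleast_2d(P)-M[:3,3])@M[:3,:3]; q=q*[1,-1,-1]
    return cv2.projectPoints(q,np.zeros(3),np.zeros(3),k,ds)[0].reshape(-1,2)
E
python3 - <<'E'
from h import *
print(env.get_state())
for n in('top','side','wrist'):
    im,d,c,M=snap(n,n+'0.png'); print(n,M.round(3).tolist(),c['fx'])
    for t in ['toothbrush_case_center','soap_box_center','power_bank_center','adapter_1_center','overnight_case','lecture_case','bottle_center','earbuds_center']:
        for r in env.landmark_of(n,t):
            p=M[:3,:3]@np.array(r['point'])+M[:3,3]; print(t,round(r['p'],2),p.round(3),w2p(p,c,M).round(0))
E
```

```text
pics
{'t': 0.0, 'qpos': array([-62.3878135 ,  18.43818103,  -4.01576462,  83.17347456,
         1.29583795,  78.54132335,  -3.25936147]), 'qd': array([-0.03876329, -0.03794542,  0.01202385, -0.01296294,  0.08059156,
        0.02872612,  0.10181618]), 'tau': array([-6.43753697e-05, -4.91278303e+01, -4.03972026e-01, -3.12526309e+01,
       -6.38717436e-02,  4.38043533e-02,  1.79892613e-04]), 'eef_pos': array([0.29291603, 0.57964746, 0.22148402]), 'tool_rot': array([1.79993524e+02, 1.07689247e-01, 6.31985524e+01]), 'ft_force': array([-0.43025201,  0.10660528,  0.48844504]), 'wrist_torque': array([-0.00936145,  0.00950351, -0.02881574]), 'opening': 0.9991978361410002}
top [[0.028, 0.997, -0.067, 0.401], [-1.0, 0.029, 0.012, -0.015], [0.014, 0.066, 0.998, 1.331], [0.0, 0.0, 0.0, 1.0]] 539.5311152869078
toothbrush_case_center 0.95 [ 0.562 -0.008  0.008] [[314. 215.]]
soap_box_center 0.79 [0.687 0.003 0.015] [[311. 164.]]
soap_box_center 0.22 [ 0.441 -0.     0.013] [[309. 264.]]
power_bank_center 0.58 [ 0.345 -0.284  0.012] [[424. 307.]]
adapter_1_center 0.85 [ 0.44  -0.001  0.015] [[309. 2
[... 488 characters left out ...]
enter 0.59 [ 0.564 -0.007  0.007] [[354. 253.]]
soap_box_center 0.66 [0.689 0.008 0.017] [[390. 240.]]
power_bank_center 0.58 [ 0.348 -0.278  0.013] [[305. 339.]]
power_bank_center 0.37 [ 0.567 -0.007  0.006] [[355. 253.]]
adapter_1_center 0.81 [0.443 0.003 0.014] [[315. 256.]]
adapter_1_center 0.64 [ 0.341 -0.006  0.015] [[282. 264.]]
overnight_case 0.56 [ 0.567  0.257 -0.002] [[332. 203.]]
lecture_case 0.73 [ 0.581 -0.242 -0.001] [[386. 313.]]
bottle_center 0.95 [ 0.444 -0.511  0.121] [[375. 392.]]
earbuds_center 0.61 [0.593 0.467 0.043] [[324. 159.]]
wrist [[0.453, -0.856, -0.248, 0.226], [0.891, 0.435, 0.125, 0.615], [0.001, -0.278, 0.961, 0.384], [0.0, 0.0, 0.0, 1.0]] 337.77769646038723
```

View pics/top0.png

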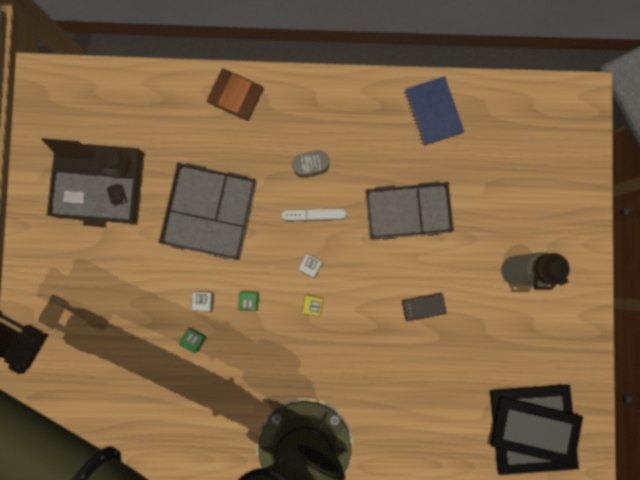

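View pics/side0.png

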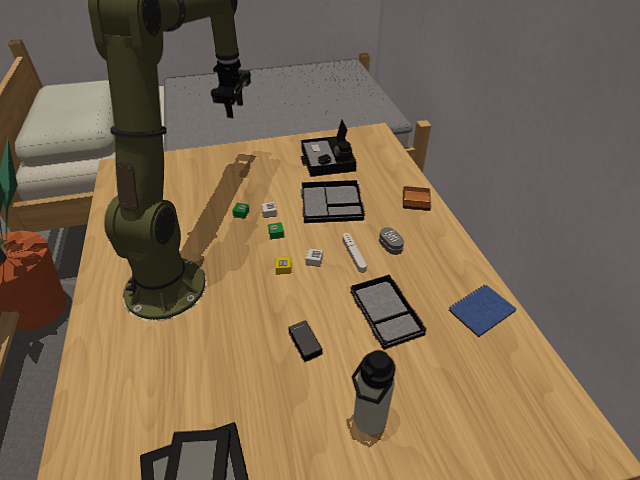

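Candidates: white chargers at top (311,265) and (202,301); look-alikes are yellow (312,306) and green (248,301), (192,340). Toothbrush case is at (314,215), soap box (311,163), power bank (424,307), with nothing similar to any of them. Next I'll measure the poses.

```bash
cat > fit.py <<'E'
from h import *
def fit(w,xy,rad,zlo,zhi):
    m=(np.hypot(w[...,0]-xy[0],w[...,1]-xy[1])<rad)&(w[...,2]>zlo)&(w[...,2]<zhi)
    n,l,st,ct=cv2.connectedComponentsWithStats(m.astype(np.uint8))
    if n<2: return None
    i=1+np.argmax(st[1:,4]); p=w[l==i]
    (c,s,a)=cv2.minAreaRect((p[:,:2]*1000).astype(np.float32))
    if s[0]<s[1]: s=s[::-1]; a+=90
    a=(a+90)%180-90
    return np.round(c,1),np.round(s,1),round(a,1),np.median(p[:,2]).round(4),len(p)
E
python3 - <<'E'
from fit import *
S={'tooth':(.562,-.008,.1,.008),'soap':(.687,.005,.07,.01),'bank':(.347,-.28,.08,.008),'ad1':(.441,0,.045,.01),'ad2':(.347,.26,.045,.01),'over':(.565,.255,.17,.018),'lect':(.58,-.241,.14,.018)}
for n in('top','side'):
    im,d,c,M=snap(n); w=cloud(d,c,M)
    if n=='top': a=im[140:340,150:460]; cv2.imwrite('pics/crop.png',cv2.resize(cv2.convertScaleAbs(a,alpha=1.7),None,fx=2.5,fy=2.5,interpolation=3))
    desk=w[(abs(w[...,0]-.45)<.02)&(abs(w[...,1]+.12)<.04)]; print(n,'desk z',np.nanmedian(desk[:,2]),np.nanstd(desk[:,2]))
    for k,(x,y,r,z) in S.items(): print(k,fit(w,(x,y),r,z,.06))
    for r in env.landmark_of(n,'adapter_1_center'): print(r['p'],(M[:3,:3]@np.array(r['point'])+M[:3,3]).round(3))
E
```

```text
top desk z -0.0010783481923227756 0.0028961699210615682
tooth (array([563.4,  -7.4]), array([159.4,  27.4]), -86.5, np.float64(0.0205), 703)
soap (array([688.9,   3.9]), array([93.4, 54.3]), -77.5, np.float64(0.0345), 787)
bank (array([ 346. , -282.7]), array([101.1,  52.1]), -77.5, np.float64(0.0231), 919)
ad1 (array([438.1,  -3.1]), array([46.4, 45.6]), -26.7, np.float64(0.0269), 356)
ad2 (array([344.8, 257.2]), array([47.1, 45.7]), 89.4, np.float64(0.0265), 385)
over (array([564.1, 252.1]), array([209.1, 198. ]), -10.4, np.float64(0.0236), 808)
lect (array([ 580.7, -242.3]), array([206., 129.]), -83.3, np.float64(0.0238), 680)
0.69 [ 0.342 -0.014  0.011]
0.6 [ 0.441 -0.     0.013]
side desk z -0.0013822021731840772 0.0019816965419062883
tooth (array([561.9,  -4.7]), array([163. ,  27.8]), -86.1, np.float64(0.0204), 362)
soap (array([688.9,   5.8]), array([97.6, 57.5]), -75.0, np.float64(0.0338), 455)
bank (array([ 345.4, -279.6]), array([102. ,  53.1]), -77.5, np.float64(0.0227), 778)
ad1 (array([4.382e+02, 3.000e-01]), array([51. , 45.6]), 62.7, np.float64(0.0261), 222)
ad2 (array([343.2, 257.6]), array([52.4, 46.3]), 87.8, np.float64(0.0253), 167)
over (array([564.1, 254.1]), array([207.1, 204.2]), -10.7, np.float64(0.023), 397)
lect (array([ 580.9, -240.7]), array([206.7, 134.9]), -83.2, np.float64(0.0231), 598)
0.83 [ 0.346 -0.007  0.016]
0.49 [0.443 0.006 0.012]
```

View pics/crop.png

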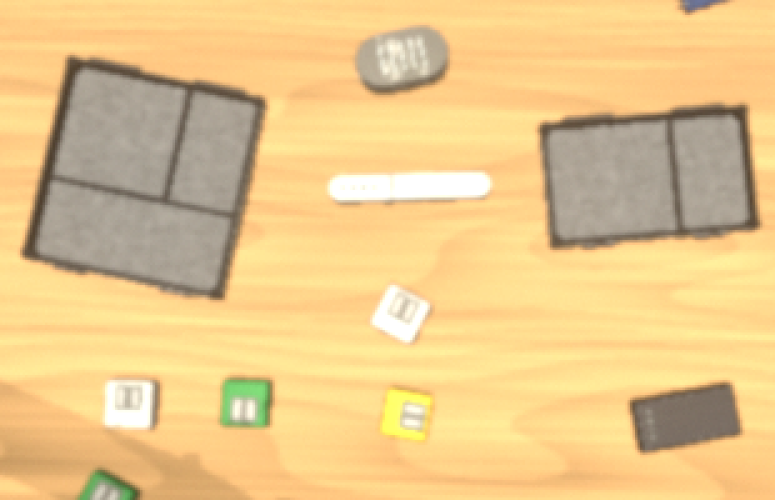

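Call:
drive_tool(targets=[0.06,0.019,-0.042,0,-4.2,0.06,0.019,-0.042,0,-4.2,0.06,0.019,-0.042,0,-4.2,0.06,0.019,-0.042,0,-4.2,0.06,0.019,-0.042,0,-4.2,0.06,0.019,-0.042,0,-4.2,0.06,0.019,-0.042,0,-4.2,0.06,0.019,-0.042,0,-4.2,0.06,0.019,-0.042,0,-4.2,0.06,0.019,-0.042,0,-4.2], newtons=20)

```text
t: 2.55
eef_pos: [0.4837, 0.1584, 0.223]
tool_rot: [-180.0, -0.1, 21.0]
ft_force: [1.6, 0.7, 0.2]
opening: 0.685
```

Call:
drive_tool(targets=[0.06,0.0158,-0.033,0,-3.5,0.06,0.0158,-0.033,0,-3.5,0.06,0.0158,-0.033,0,-3.5,0.06,0.0158,-0.033,0,-3.5,0.06,0.0158,-0.033,0,-3.3,0.06,0,0,0,0,0.06,0,0,0,0])

```text
t: 3.25
eef_pos: [0.5622, -0.0057, 0.2225]
tool_rot: [-180.0, 0.0, 3.8]
ft_force: [-0.8, 1.0, 0.0]
opening: 0.692
```

Run:
```python
from fit import *
im,d,c,M=snap('wrist','w1.png'); w=cloud(d,c,M); print(env.get_state()['eef_pos'])
for k,a in {'tooth':(.562,-.006,.1,.008),'soap':(.687,.005,.07,.01),'ad1':(.441,0,.045,.01)}.items(): print(k,fit(w,a[:2],a[2],a[3],.06))
print(np.nanmin(w.reshape(-1,3),0),np.nanmax(w.reshape(-1,3),0))
```

```text
[ 0.56195454 -0.00416633  0.22248223]
tooth (array([562.9,  -3.5]), array([158.3,  26.3]), -86.8, np.float64(0.0209), 3221)
soap (array([688.4,   7.1]), array([92.1, 53.7]), -75.7, np.float64(0.0351), 4117)
ad1 (array([438.8,   1.4]), array([46.7, 46.4]), 63.6, np.float64(0.0267), 1966)
[ 0.16349837 -0.26256746 -0.40413091] [1.36144729 0.2288543  0.34554241]
```

View pics/w1.png

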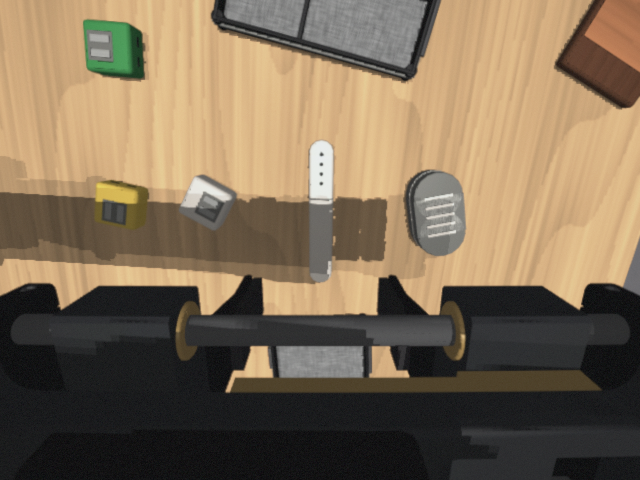

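The close view confirms the layout: white toothbrush case (321,210), soap box (437,213), white charger (208,202), yellow look-alike (121,204) and green (112,48). I'm descending on the toothbrush case.

Call:
drive_tool(targets=[0.05,0.001,0.001,-0.045,0,0.05,0,0,-0.045,0,0.05,0,0,-0.045,0,0.05,0,0,-0.04,0,0.05,0,0,-0.025,0,0.05,0,0,-0.012,0,0.05,0,0,-0.005,0,0.02,0,0,0,0,0.01,0,0,0,0,0.01,0,0,0,0], newtons=15)

```text
t: 4.3
eef_pos: [0.5644, -0.0036, 0.0071]
tool_rot: [-180.0, -0.2, 3.9]
ft_force: [0.3, -0.9, -0.7]
opening: 0.386
```

Call:
drive_tool(targets=[0.01,0,0,0,0,0.01,0,0,0,0,0.01,0,0,0,0])

```text
t: 4.6
eef_pos: [0.564, -0.0038, 0.0067]
tool_rot: [-180.0, -0.1, 3.9]
ft_force: [-0.7, 0.4, 6.5]
opening: 0.294
```

Call:
drive_tool(targets=[0.01,0,0,0.02,0,0.01,0,0,0.04,0,0.01,0,0,0.04,0,0.01,-0.008,0.038,0,-2,0.01,-0.008,0.038,0,-2,0.01,-0.008,0.038,0,-2,0.01,-0.008,0.038,0,-2,0.01,-0.008,0.038,0,-2,0.01,-0.008,0.038,0,-2,0.01,-0.008,0.039,0,-1.7])

```text
t: 5.6
eef_pos: [0.5066, 0.2643, 0.1055]
tool_rot: [180.0, -0.0, -9.9]
ft_force: [1.1, 0.5, -0.2]
opening: 0.294
```

Run:
```python
from fit import *
im,d,c,M=snap('wrist','w2.png'); w=cloud(d,c,M); print(env.get_state()['eef_pos'],env.get_state()['opening'])
print(fit(w,(.564,.253),.17,.018,.04)); print(fit(w,(.507,.264),.1,.08,.15))
```

```text
[0.50361967 0.27371057 0.10541467] 0.2977397452418901
(array([568.5, 277. ]), array([210.2, 153.9]), -10.9, np.float64(0.0245), 6366)
(array([507.8, 300.3]), array([83.4, 48.4]), -88.2, np.float64(0.1199), 11528)
```

View pics/w2.png

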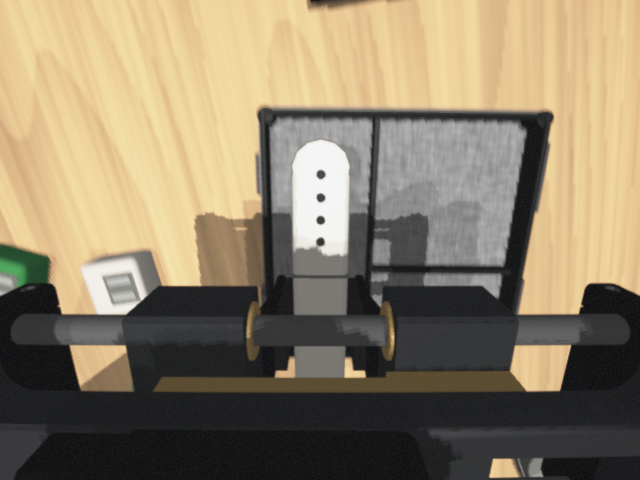

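Call:
drive_tool(targets=[0.01,0,0,0,0,0.01,0,0,0,0,0.01,0,0,0,0])

```text
t: 5.95
eef_pos: [0.5077, 0.2614, 0.1055]
tool_rot: [180.0, -0.0, -9.9]
ft_force: [-0.8, 0.3, -0.6]
opening: 0.302
```

Run:
```python
from fit import *
im,d,c,M=snap('wrist'); w=cloud(d,c,M); s=env.get_state();print(s['eef_pos'],s['tool_rot'])
p=w.reshape(-1,3); m=(p[:,2]>.018)&(p[:,2]<.035)&(np.hypot(p[:,0]-.564,p[:,1]-.253)<.16); q=p[m]
# into case frame guess
for y in (-10.5,):
    a=np.radians(y); Rm=np.array([[np.cos(a),-np.sin(a)],[np.sin(a),np.cos(a)]]); l=(q[:,:2]-[.564,.253])@Rm
    print('rim +y edge',np.percentile(l[:,1],[98,99.5]),'x edges',np.percentile(l[:,0],[.5,2,98,99.5]))
    L=l[l[:,1]>.08]; print('slope of +y rim',np.degrees(np.polyfit(L[:,0],L[:,1],1)[0]),np.median(L[:,1]))
m=(p[:,2]>.11)&(p[:,2]<.13)&(p[:,1]>.29)&(p[:,1]<.38)&(abs(p[:,0]-.51)<.05);t=p[m]; tl=(t[:,:2]-[.564,.253])@Rm
print('tooth tip case frame',tl.max(0),tl.min(0),t[:,2].mean())
```

```text
[0.50768769 0.26137962 0.10554402] [ 1.79964726e+02 -1.25315321e-02 -9.94913922e+00]
rim +y edge [0.10016045 0.10056698] x edges [-0.10396765 -0.10208817  0.10270851  0.10399382]
slope of +y rim -0.2774422163263917 0.0962117198140618
tooth tip case frame [-0.04398617  0.07708557] [-0.06999097  0.02489752] 0.11965328836920264
```

Call:
drive_tool(targets=[0.01,0,0.004,0,-0.8,0.01,0,0,-0.03,0,0.01,0,0,-0.03,0,0.01,0,0,-0.02,0,0.01,0,0,-0.01,0,0.01,0,0,-0.004,0,0.01,0,0,0,0])

```text
t: 6.7
eef_pos: [0.5075, 0.2672, 0.012]
tool_rot: [-180.0, -0.0, -10.6]
ft_force: [-0.7, -0.1, -0.7]
opening: 0.304
```

Call:
drive_tool(targets=[0.01,0,0,-0.001,0,0.01,0,0,-0.0005,0,0.01,0,0,0,0])

```text
t: 7.0
eef_pos: [0.5076, 0.2675, 0.0108]
tool_rot: [-179.9, -0.1, -10.6]
ft_force: [-0.6, 0.1, -0.6]
opening: 0.302
```

Call:
drive_tool(targets=[0.01,0,0,-0.0007,0,0.01,0,0,0,0])

```text
t: 7.2
eef_pos: [0.5076, 0.2675, 0.0107]
tool_rot: [-179.9, -0.0, -10.6]
ft_force: [-1.8, -0.8, 5.6]
opening: 0.297
```

Call:
drive_tool(targets=[0.03,0,0,0,0,0.036,0,0,0,0,0.036,0,0,0,0,0.036,0,0,0.02,0,0.036,0,0,0.045,0,0.07,0,0,0.045,0])

```text
t: 7.8
eef_pos: [0.5062, 0.2666, 0.1196]
tool_rot: [179.9, 0.1, -10.6]
ft_force: [0.8, -0.3, 0.1]
opening: 0.452
```

Call:
drive_tool(targets=[0.07,0.026,-0.037,0,3.5,0.07,0.026,-0.037,0,3.5,0.07,0.026,-0.037,0,3.5,0.07,0.026,-0.037,0,3.5,0.07,0.026,-0.037,0,3.5,0.07,0.026,-0.037,0,3.5,0.07,0.025,-0.038,0,3.3,0.07,0,0,0,0,0.07,0,0,0,0,0.07,0,0,0,0])

```text
t: 8.8
eef_pos: [0.6876, 0.009, 0.1189]
tool_rot: [-179.9, 0.0, 13.8]
ft_force: [-0.3, 0.6, -1.0]
opening: 0.803
```

Run:
```python
from fit import *
im,d,c,M=snap('wrist'); w=cloud(d,c,M); s=env.get_state();print(s['eef_pos'],s['tool_rot'],s['opening'])
print('soap',fit(w,(.6885,.006),.07,.01,.06))
im,d,c,M=snap('top','top1.png'); w=cloud(d,c,M);print('tooth',fit(w,(.507,.2655),.095,.018,.06))
im,d,c,M=snap('side'); w=cloud(d,c,M);cv2.imwrite('pics/side1.png',cv2.resize(im[150:300,250:450],None,fx=3,fy=3)); print('tooth',fit(w,(.507,.2655),.095,.018,.06))
```

```text
[0.68756717 0.00955505 0.11906212] [-1.79915890e+02  2.21944170e-02  1.38310227e+01] 0.8033353491308802
soap (array([688.3,   6.9]), array([92. , 52.1]), -75.7, np.float64(0.0352), 7000)
tooth (array([507.6, 264.7]), array([158.2,  26.1]), 79.2, np.float64(0.0248), 678)
tooth (array([504.9, 273.6]), array([175. ,  46.8]), 73.1, np.float64(0.0247), 239)
```

View pics/side1.png

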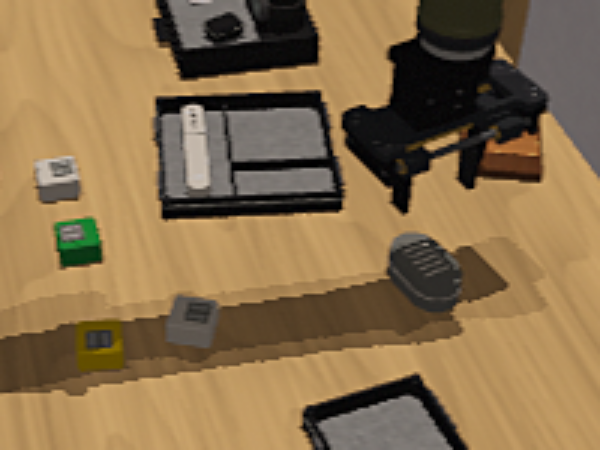

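Call:
drive_tool(targets=[0.07,0.001,-0.002,-0.03,0.5,0.07,0,0,-0.04,0,0.07,0,0,-0.025,0,0.07,0,0,-0.012,0,0.07,0,0,-0.004,0,0.045,0,0,0,0,0.04,0,0,0,0,0.04,0,0,0,0,0.04,0,0,0,0,0.04,0,0,0,0], newtons=25)

```text
t: 9.95
eef_pos: [0.6901, 0.0051, 0.0101]
tool_rot: [180.0, -0.1, 14.2]
ft_force: [-1.6, 0.2, 6.2]
opening: 0.592
```

Call:
drive_tool(targets=[0.04,0,0,0,0,0.04,0,0,0,0])

```text
t: 10.15
eef_pos: [0.6901, 0.0051, 0.0101]
tool_rot: [180.0, -0.1, 14.2]
ft_force: [-1.2, -0.3, 5.8]
opening: 0.592
```

Call:
drive_tool(targets=[0.04,0,0,0.02,0,0.04,0,0,0.04,0,0.04,0,0,0.03,0,0.04,-0.011,0.04,0,-3.5,0.04,-0.011,0.04,0,-3.5,0.04,-0.011,0.04,0,-3.5,0.04,-0.011,0.04,0,-3.5,0.04,-0.011,0.04,0,-3.5,0.04,-0.011,0.04,0,-3.5,0.04,-0.0115,0.037,0,-4])

```text
t: 11.15
eef_pos: [0.6107, 0.2843, 0.0982]
tool_rot: [-180.0, 0.0, -10.9]
ft_force: [-0.9, 0.1, -1.5]
opening: 0.596
```

Call:
drive_tool(targets=[0.04,0,0,0,0,0.04,0,0,0,0,0.04,0,0,0,0])

```text
t: 11.45
eef_pos: [0.6121, 0.2805, 0.0982]
tool_rot: [179.9, -0.0, -10.9]
ft_force: [-0.1, -0.6, -1.4]
opening: 0.596
```

Run:
```python
from fit import *
im,d,c,M=snap('wrist','w3.png'); s=env.get_state();print(s['eef_pos'],s['tool_rot'])
```

```text
[0.6123464  0.27996005 0.09829911] [ 1.79933165e+02 -3.39270312e-02 -1.09362068e+01]
```

View pics/w3.png

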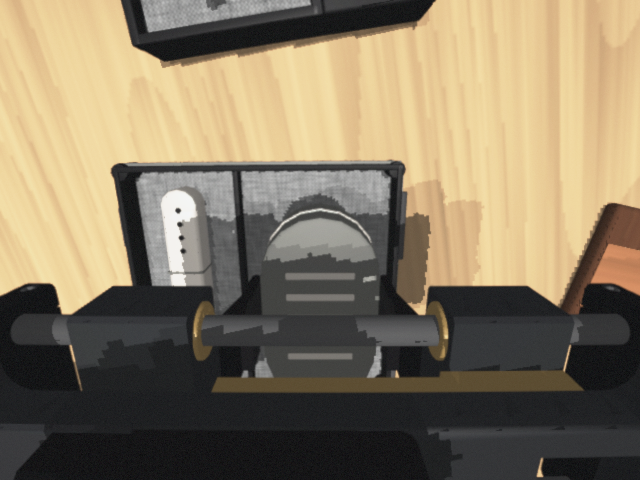

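Call:
drive_tool(targets=[0.04,-0.001,0.003,-0.025,0,0.04,0,0,-0.03,0,0.04,0,0,-0.018,0,0.04,0,0,-0.009,0,0.04,0,0,-0.0015,0,0.04,0,0,0,0])

```text
t: 12.1
eef_pos: [0.6115, 0.2848, 0.0156]
tool_rot: [-180.0, -0.1, -10.9]
ft_force: [0.6, 0.1, -1.2]
opening: 0.595
```

Call:
drive_tool(targets=[0.04,0,0,-0.0007,0,0.04,0,0,0,0])

```text
t: 12.3
eef_pos: [0.6112, 0.2855, 0.015]
tool_rot: [-179.9, -0.1, -10.8]
ft_force: [0.3, -0.4, -1.2]
opening: 0.591
```

Call:
drive_tool(targets=[0.04,0,0,-0.0007,0,0.04,0,0,0,0])

```text
t: 12.5
eef_pos: [0.6109, 0.2854, 0.0139]
tool_rot: [-180.0, -0.0, -10.8]
ft_force: [-0.4, -0.1, 0.1]
opening: 0.595
```

Call:
drive_tool(targets=[0.04,0,0,-0.0006,0,0.04,0,0,0,0])

```text
t: 12.7
eef_pos: [0.6109, 0.2855, 0.0138]
tool_rot: [-180.0, -0.0, -10.8]
ft_force: [-2.4, -0.8, 5.7]
opening: 0.593
```

Call:
drive_tool(targets=[0.06,0,0,0,0,0.064,0,0,0,0,0.064,0,0,0,0,0.064,0,0,0.02,0,0.064,0,0,0.045,0,0.064,0,0,0.045,0])

```text
t: 13.3
eef_pos: [0.6097, 0.2847, 0.1227]
tool_rot: [179.9, 0.1, -10.8]
ft_force: [0.7, 0.9, 0.6]
opening: 0.733
```

Call:
drive_tool(targets=[0.066,-0.038,-0.004,0,1.4,0.066,-0.038,-0.004,0,1.4,0.066,-0.038,-0.004,0,1.4,0.066,-0.038,-0.004,0,1.4,0.066,-0.038,-0.004,0,1.4,0.066,-0.038,-0.004,0,1.4,0.066,-0.038,-0.004,0,1.4,0.066,0,0,0,0,0.066,0,0,0,0,0.066,0,0,0,0])

```text
t: 14.3
eef_pos: [0.3458, 0.2573, 0.1233]
tool_rot: [-180.0, -0.1, -1.1]
ft_force: [0.4, -0.3, -0.5]
opening: 0.757
```

Run:
```python
from fit import *
im,d,c,M=snap('wrist','w4.png'); w=cloud(d,c,M); s=env.get_state();print(s['eef_pos'],s['tool_rot'],s['opening'])
print('ad2',fit(w,(.344,.2575),.045,.01,.06))
print('green',fit(w,(.25,.28),.05,.01,.06))
im,d,c,M=snap('top'); w=cloud(d,c,M);print('tooth',fit(w,(.507,.2655),.095,.018,.06),'soap',fit(w,(.611,.2845),.052,.02,.06))
print('green',fit(w,(.25,.28),.05,.01,.06))
```

```text
[0.34590662 0.25720215 0.1231382 ] [-1.79988012e+02 -5.46900473e-02 -1.08647503e+00] 0.7600451209721322
ad2 (array([344.1, 259.5]), array([46.1, 45.9]), -1.2, np.float64(0.027), 3271)
green (array([251.7, 279.9]), array([46.6, 45.9]), -26.8, np.float64(0.0269), 3600)
tooth (array([507.4, 264.4]), array([157.5,  26.1]), 79.1, np.float64(0.0246), 677) soap (array([610.5, 284.5]), array([90.2, 52.6]), 80.8, np.float64(0.0386), 762)
green (array([255.8, 254.6]), array([18.3, 12.8]), -32.9, np.float64(0.0249), 45)
```

View pics/w4.png

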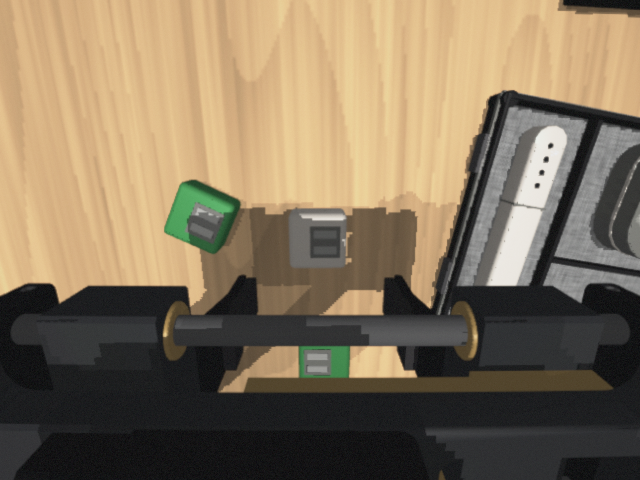

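White charger at (318,238) is centred between the jaws. The greens at (202,216) and (325,362) are clear of the fingers.

Call:
drive_tool(targets=[0.066,-0.002,0.002,-0.03,0,0.066,0,0,-0.04,0,0.066,0,0,-0.028,0,0.066,0,0,-0.013,0,0.066,0,0,-0.004,0,0.04,0,0,0,0,0.035,0,0,0,0,0.035,0,0,0,0,0.035,0,0,0,0,0.035,0,0,0,0], newtons=20)

```text
t: 15.4
eef_pos: [0.3434, 0.2598, 0.0088]
tool_rot: [-179.9, -0.1, -1.0]
ft_force: [0.1, 0.2, 3.8]
opening: 0.523
```

Call:
drive_tool(targets=[0.035,0,0,0,0,0.035,0,0,0,0])

```text
t: 15.6
eef_pos: [0.3434, 0.2598, 0.0088]
tool_rot: [-179.9, -0.1, -1.0]
ft_force: [0.6, 0.0, 6.8]
opening: 0.528
```

Call:
drive_tool(targets=[0.035,0,0,0.02,0,0.035,0,0,0.04,0,0.035,0,0,0.03,0,0.035,0.0355,-0.01,0,-1.4,0.035,0.0355,-0.01,0,-1.4,0.035,0.0355,-0.01,0,-1.4,0.035,0.0355,-0.01,0,-1.4,0.035,0.0355,-0.01,0,-1.4,0.035,0.0355,-0.01,0,-1.4,0.035,0.0355,-0.01,0,-1.4])

```text
t: 16.6
eef_pos: [0.5919, 0.1888, 0.0972]
tool_rot: [180.0, 0.1, -10.8]
ft_force: [-0.2, -0.4, -0.4]
opening: 0.526
```

Call:
drive_tool(targets=[0.035,0,0,0,0,0.035,0,0,0,0,0.035,0,0,0,0,0.035,0,0,0,0])

```text
t: 17.0
eef_pos: [0.5898, 0.1902, 0.0978]
tool_rot: [-180.0, 0.1, -10.7]
ft_force: [0.2, 0.2, -1.2]
opening: 0.524
```

Call:
drive_tool(targets=[0.035,0.002,-0.001,-0.025,0,0.035,0,0,-0.03,0,0.035,0,0,-0.018,0,0.035,0,0,-0.008,0,0.035,0,0,-0.002,0,0.035,0,0,0,0])

```text
t: 17.6
eef_pos: [0.5934, 0.1887, 0.0157]
tool_rot: [-180.0, -0.0, -10.8]
ft_force: [0.1, -0.5, -0.2]
opening: 0.525
```

Call:
drive_tool(targets=[0.035,0,0,-0.001,0,0.035,0,0,0,0])

```text
t: 17.8
eef_pos: [0.5938, 0.1885, 0.0149]
tool_rot: [-179.9, -0.1, -10.8]
ft_force: [-0.0, -1.0, -0.9]
opening: 0.527
```

Call:
drive_tool(targets=[0.035,0,0,-0.0007,0,0.035,0,0,0,0])

```text
t: 18.0
eef_pos: [0.5933, 0.1882, 0.0135]
tool_rot: [-180.0, -0.0, -10.8]
ft_force: [0.0, -0.4, -1.7]
opening: 0.527
```

Call:
drive_tool(targets=[0.035,0,0,-0.0006,0,0.035,0,0,0,0])

```text
t: 18.2
eef_pos: [0.5933, 0.1882, 0.0129]
tool_rot: [-180.0, -0.0, -10.8]
ft_force: [0.2, -0.3, 1.6]
opening: 0.528
```

Call:
drive_tool(targets=[0.035,0,0,-0.0005,0,0.035,0,0,0,0])

```text
t: 18.4
eef_pos: [0.5933, 0.1882, 0.0129]
tool_rot: [-180.0, -0.0, -10.8]
ft_force: [-2.6, -0.8, 5.1]
opening: 0.527
```

Call:
drive_tool(targets=[0.055,0,0,0,0,0.06,0,0,0,0,0.06,0,0,0,0,0.06,0,0,0.02,0,0.06,0,0,0.045,0,0.066,0,0,0.045,0])

```text
t: 19.0
eef_pos: [0.5922, 0.1878, 0.1222]
tool_rot: [179.9, 0.1, -10.8]
ft_force: [-0.4, 0.7, 0.7]
opening: 0.723
```

Call:
drive_tool(targets=[0.07,-0.015,-0.04,0,2.3,0.07,-0.015,-0.04,0,2.3,0.07,-0.015,-0.04,0,2.3,0.07,-0.015,-0.04,0,2.3,0.07,-0.015,-0.04,0,2.3,0.07,-0.015,-0.04,0,2.3,0.07,-0.015,-0.04,0,2.3,0.07,-0.015,-0.04,0,2.3,0.07,-0.015,-0.04,0,2.3,0.07,-0.015,-0.04,0,2.3])

```text
t: 20.0
eef_pos: [0.4423, -0.2133, 0.1222]
tool_rot: [-180.0, -0.1, 12.3]
ft_force: [0.4, -0.1, -0.0]
opening: 0.807
```

Call:
drive_tool(targets=[0.07,-0.03,-0.023,0,0.1,0.07,-0.034,-0.023,0,0,0.07,-0.034,-0.023,0,0,0.07,0,0,0,0,0.07,0,0,0,0,0.07,0,0,0,0])

```text
t: 20.6
eef_pos: [0.346, -0.2802, 0.1222]
tool_rot: [180.0, -0.0, 12.4]
ft_force: [0.8, -1.0, 0.2]
opening: 0.806
```

Run:
```python
from fit import *
im,d,c,M=snap('wrist','w5.png'); w=cloud(d,c,M); s=env.get_state();print(s['eef_pos'],s['tool_rot'],s['opening'])
print('bank',fit(w,(.346,-.281),.08,.008,.06))
im,d,c,M=snap('top'); w=cloud(d,c,M);print('ad',fit(w,(.593,.1895),.04,.02,.06))
cv2.imwrite('pics/c5.png',cv2.resize(cv2.convertScaleAbs(im[150:330,150:470],alpha=1.6),None,fx=2.4,fy=2.4,interpolation=3))
```

```text
[ 0.34612045 -0.28010855  0.12213524] [ 1.79978892e+02 -1.03379858e-02  1.24068005e+01] 0.8038883585930453
bank (array([ 345. , -278.4]), array([99.8, 52.1]), -77.7, np.float64(0.0233), 7693)
ad (array([593.2, 185.9]), array([47.6, 46.5]), 79.5, np.float64(0.0307), 365)
```

View pics/c5.png

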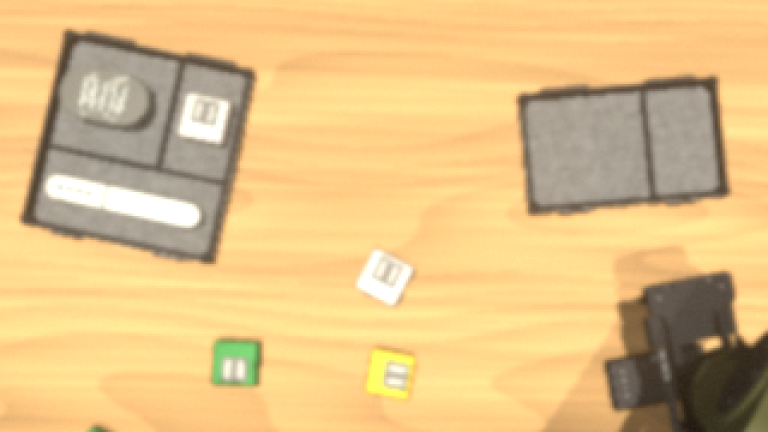

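View pics/w5.png

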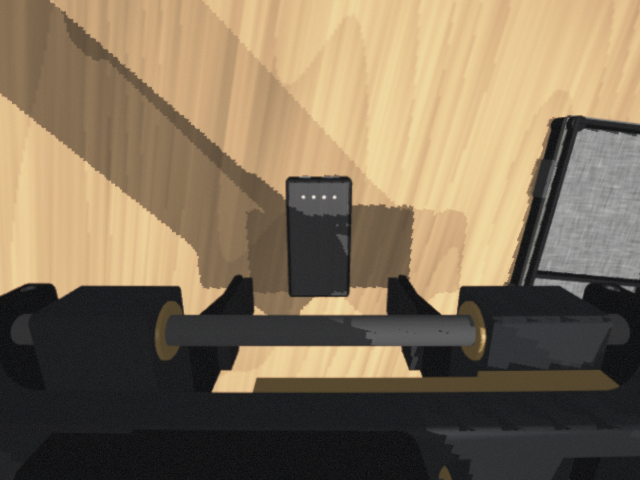

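All three overnight items lie in their compartments, seen in the top crop at soap (110,100), charger (203,118) and toothbrush case (125,200). The power bank at (318,236) is centred in the jaws.

Call:
drive_tool(targets=[0.07,-0.001,0.0015,-0.03,0,0.07,0,0,-0.04,0,0.07,0,0,-0.028,0,0.07,0,0,-0.013,0,0.07,0,0,-0.0045,0,0.045,0,0,0,0,0.04,0,0,0,0,0.04,0,0,0,0,0.04,0,0,0,0,0.04,0,0,0,0], newtons=30)

```text
t: 21.7
eef_pos: [0.3451, -0.2796, 0.0075]
tool_rot: [180.0, -0.1, 12.3]
ft_force: [0.1, 0.5, 5.6]
opening: 0.592
```

Call:
drive_tool(targets=[0.04,0,0,0,0,0.04,0,0,0,0])

```text
t: 21.9
eef_pos: [0.3451, -0.2796, 0.0075]
tool_rot: [180.0, -0.1, 12.3]
ft_force: [-0.7, 2.2, 6.0]
opening: 0.6
```

Call:
drive_tool(targets=[0.04,0,0,0.02,0,0.04,0,0,0.04,0,0.04,0,0,0.03,0,0.04,0.033,0.0105,0,-0.8,0.04,0.033,0.0105,0,-0.8,0.04,0.033,0.0105,0,-0.8,0.04,0.033,0.0105,0,-0.8,0.04,0.033,0.0105,0,-0.8,0.04,0.033,0.0105,0,-0.8,0.04,0.034,0.0115,0,-0.8])

```text
t: 22.9
eef_pos: [0.5767, -0.2042, 0.0958]
tool_rot: [-180.0, 0.1, 6.7]
ft_force: [0.1, -0.4, -1.2]
opening: 0.596
```

Call:
drive_tool(targets=[0.04,0,0,0,0,0.04,0,0,0,0,0.04,0,0,0,0,0.04,0,0,0,0])

```text
t: 23.3
eef_pos: [0.5749, -0.2056, 0.0966]
tool_rot: [-180.0, 0.0, 6.6]
ft_force: [-1.0, 0.1, -1.7]
opening: 0.597
```

Run:
```python
from fit import *
im,d,c,M=snap('wrist','w6.png'); s=env.get_state();print(s['eef_pos'],s['tool_rot'])
w=cloud(d,c,M); p=w.reshape(-1,3); q=p[(p[:,2]>.018)&(p[:,2]<.035)&(np.hypot(p[:,0]-.581,p[:,1]+.24)<.14)]
a=np.radians(6.7); Rm=np.array([[np.cos(a),-np.sin(a)],[np.sin(a),np.cos(a)]]); l=(q[:,:2]-[.581,-.240])@Rm
print(len(l),np.percentile(l[:,0],[.5,2,98,99.5]),np.percentile(l[:,1],[.5,98,99.5]))
L=l[l[:,1]>.09]; print('slope',np.degrees(np.polyfit(L[:,0],L[:,1],1)[0]),np.median(L[:,1]))
```

```text
[ 0.57514208 -0.20554447  0.09672451] [-1.79978404e+02 -7.72663662e-03  6.60088825e+00]
4118 [-0.06428942 -0.06240902  0.06306945  0.06395318] [-0.07185532  0.10377508  0.10405449]
slope -0.07757054446858537 0.10034860129630947
```

View pics/w6.png

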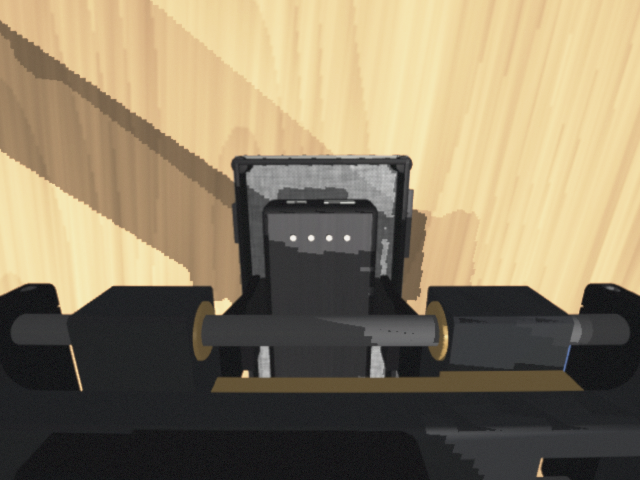

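Call:
drive_tool(targets=[0.04,0.002,0.003,-0.025,0,0.04,0,0,-0.03,0,0.04,0,0,-0.018,0,0.04,0,0,-0.008,0,0.04,0,0,-0.002,0,0.04,0,0,0,0])

```text
t: 23.95
eef_pos: [0.5785, -0.2024, 0.0143]
tool_rot: [180.0, -0.1, 6.7]
ft_force: [0.3, -0.1, -1.8]
opening: 0.592
```

Call:
drive_tool(targets=[0.04,0,0,-0.001,0,0.04,0,0,0,0])

```text
t: 24.15
eef_pos: [0.5788, -0.2021, 0.0135]
tool_rot: [180.0, -0.1, 6.7]
ft_force: [-0.0, -0.3, -1.6]
opening: 0.597
```

Call:
drive_tool(targets=[0.04,0,0,-0.0007,0,0.04,0,0,0,0])

```text
t: 24.35
eef_pos: [0.5783, -0.2018, 0.0122]
tool_rot: [180.0, -0.0, 6.7]
ft_force: [0.2, -0.2, -1.7]
opening: 0.593
```

Call:
drive_tool(targets=[0.04,0,0,-0.0006,0,0.04,0,0,0,0])

```text
t: 24.55
eef_pos: [0.5783, -0.2018, 0.0116]
tool_rot: [-180.0, -0.0, 6.7]
ft_force: [-0.4, 1.2, 1.0]
opening: 0.59
```

Call:
drive_tool(targets=[0.04,0,0,-0.0005,0,0.04,0,0,0,0])

```text
t: 24.75
eef_pos: [0.5783, -0.2018, 0.0116]
tool_rot: [-180.0, -0.0, 6.7]
ft_force: [-2.1, 1.1, 5.4]
opening: 0.594
```

Call:
drive_tool(targets=[0.06,0,0,0,0,0.064,0,0,0,0,0.064,0,0,0,0,0.064,0,0,0.02,0,0.064,0,0,0.045,0,0.066,0,0,0.045,0])

```text
t: 25.35
eef_pos: [0.5773, -0.2017, 0.121]
tool_rot: [-180.0, 0.1, 6.7]
ft_force: [0.9, 0.2, 0.1]
opening: 0.749
```

Call:
drive_tool(targets=[0.066,-0.02,0.029,0,-4.7,0.066,-0.02,0.029,0,-4.7,0.066,-0.02,0.029,0,-4.7,0.066,-0.02,0.029,0,-4.7,0.066,-0.02,0.029,0,-4.7,0.066,-0.02,0.029,0,-4.8,0.066,-0.02,0.029,0,-4.9,0.066,0,0,0,0,0.066,0,0,0,0,0.066,0,0,0,0])

```text
t: 26.35
eef_pos: [0.4388, 0.0002, 0.121]
tool_rot: [-180.0, -0.1, -26.5]
ft_force: [1.1, 0.2, -0.5]
opening: 0.762
```

Run:
```python
from fit import *
im,d,c,M=snap('wrist','w7.png'); w=cloud(d,c,M); s=env.get_state();print(s['eef_pos'],s['tool_rot'],s['opening'])
print('ad1',fit(w,(.4388,.001),.045,.01,.06))
im,d,c,M=snap('top'); w=cloud(d,c,M);print('bank',fit(w,(.578,-.202),.055,.02,.06))
```

```text
[ 4.38809335e-01 -6.61257385e-06  1.20934814e-01] [ 1.79983564e+02 -4.90451024e-02 -2.65923210e+01] 0.7542051030114222
ad1 (array([438.1,   1.2]), array([46.4, 45.9]), 64.0, np.float64(0.027), 3291)
bank (array([ 578.7, -204.5]), array([99.4, 52.5]), -83.2, np.float64(0.0273), 863)
```

View pics/w7.png

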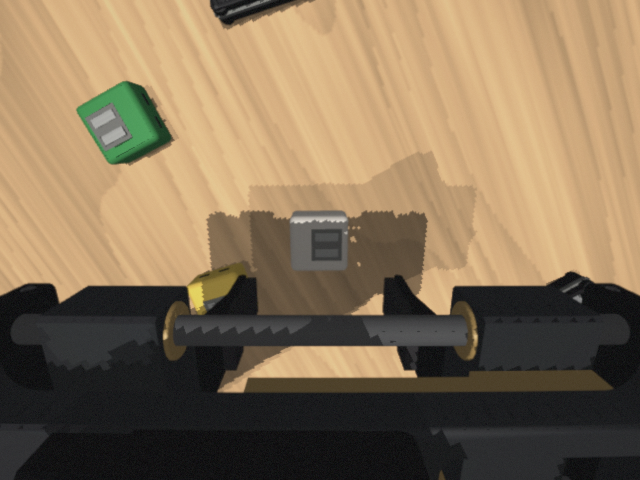

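The white charger at (320,240) is centred and the yellow one at (217,285) is outside the jaws.

Call:
drive_tool(targets=[0.066,-0.0005,0.001,-0.03,0.3,0.066,0,0,-0.04,0,0.066,0,0,-0.027,0,0.066,0,0,-0.012,0,0.066,0,0,-0.004,0,0.04,0,0,0,0,0.035,0,0,0,0,0.035,0,0,0,0,0.035,0,0,0,0,0.035,0,0,0,0], newtons=20)

```text
t: 27.45
eef_pos: [0.4387, 0.0025, 0.0088]
tool_rot: [-179.9, -0.1, -26.2]
ft_force: [0.2, 0.3, 5.8]
opening: 0.526
```

Call:
drive_tool(targets=[0.035,0,0,0,0,0.035,0,0,0,0])

```text
t: 27.65
eef_pos: [0.4387, 0.0025, 0.0088]
tool_rot: [-179.9, -0.1, -26.2]
ft_force: [0.2, 0.1, 6.6]
opening: 0.528
```

Call:
drive_tool(targets=[0.035,0,0,0.02,0,0.035,0,0,0.04,0,0.035,0,0,0.03,0,0.035,0.0187,-0.038,0,4.1,0.035,0.0187,-0.038,0,4.1,0.035,0.0187,-0.038,0,4.1,0.035,0.0187,-0.038,0,4.1,0.035,0.0187,-0.038,0,4.1,0.035,0.0187,-0.038,0,4.1,0.035,0.0187,-0.038,0,4.1])

```text
t: 28.65
eef_pos: [0.569, -0.2647, 0.097]
tool_rot: [-180.0, 0.1, 2.7]
ft_force: [0.9, 0.2, 0.5]
opening: 0.524
```

Call:
drive_tool(targets=[0.035,0.0187,-0.037,0,4.2,0.035,0,0,0,0,0.035,0,0,0,0,0.035,0,0,0,0,0.035,0,0,0,0])

```text
t: 29.15
eef_pos: [0.5875, -0.2987, 0.0978]
tool_rot: [-179.9, -0.0, 6.8]
ft_force: [-0.4, 0.3, -0.8]
opening: 0.529
```

Call:
drive_tool(targets=[0.035,0.001,-0.001,-0.025,0,0.035,0,0,-0.03,0,0.035,0,0,-0.018,0,0.035,0,0,-0.008,0,0.035,0,0,-0.002,0,0.035,0,0,0,0])

```text
t: 29.75
eef_pos: [0.5887, -0.3019, 0.0156]
tool_rot: [180.0, -0.1, 6.7]
ft_force: [0.0, 0.0, 0.0]
opening: 0.528
```

Call:
drive_tool(targets=[0.035,0,0,-0.001,0,0.035,0,0,0,0])

```text
t: 29.95
eef_pos: [0.5888, -0.3023, 0.0148]
tool_rot: [180.0, -0.1, 6.7]
ft_force: [0.1, -0.1, -1.5]
opening: 0.528
```

Call:
drive_tool(targets=[0.035,0,0,-0.0007,0,0.035,0,0,0,0])

```text
t: 30.15
eef_pos: [0.5884, -0.3019, 0.0134]
tool_rot: [180.0, -0.0, 6.7]
ft_force: [0.1, -0.7, -1.6]
opening: 0.529
```

Call:
drive_tool(targets=[0.035,0,0,-0.0006,0,0.035,0,0,0,0])

```text
t: 30.35
eef_pos: [0.5884, -0.302, 0.0129]
tool_rot: [180.0, -0.0, 6.7]
ft_force: [-1.4, 0.2, 1.8]
opening: 0.524
```

Call:
drive_tool(targets=[0.035,0,0,-0.0005,0,0.035,0,0,0,0])

```text
t: 30.55
eef_pos: [0.5884, -0.302, 0.0129]
tool_rot: [-180.0, -0.0, 6.7]
ft_force: [-2.4, 1.1, 5.3]
opening: 0.523
```

Release, rise, and move back out of the view towards the middle.

Call:
drive_tool(targets=[0.055,0,0,0,0,0.06,0,0,0,0,0.06,0,0,0,0,0.06,0,0,0.02,0,0.06,0,0,0.045,0,0.066,0,0,0.045,0,0.066,0,0,0.045,0])

```text
t: 31.25
eef_pos: [0.5879, -0.3018, 0.1683]
tool_rot: [180.0, 0.0, 6.7]
ft_force: [0.8, -0.4, 0.3]
opening: 0.743
```

Call:
drive_tool(targets=[0.066,-0.013,0.038,0,0,0.066,-0.013,0.038,0,0,0.066,-0.013,0.038,0,0,0.066,-0.013,0.038,0,0,0.066,-0.013,0.038,0,0,0.066,-0.013,0.038,0,0,0.066,-0.013,0.038,0,0,0.066,-0.013,0.038,0,0,0.066,0,0,0,0,0.066,0,0,0,0])

```text
t: 32.25
eef_pos: [0.4841, 0.003, 0.167]
tool_rot: [-180.0, -0.0, 6.8]
ft_force: [-0.1, -0.9, 0.4]
opening: 0.76
```

Run:
```python
from fit import *
im,d,c,M=snap('top'); w=cloud(d,c,M)
for k,a in {'tooth':(.507,.2655,.095,.018),'soap':(.611,.2845,.052,.02),'adO':(.593,.187,.04,.02),'bank':(.578,-.202,.055,.02),'adL':(.588,-.302,.04,.02)}.items(): print(k,fit(w,a[:2],a[2],a[3],.06))
for t in('bottle_center','earbuds_center'):
    for r in env.landmark_of('top',t)[:1]: print(t,r['p'],(M[:3,:3]@np.array(r['point'])+M[:3,3]).round(3))
cv2.imwrite('pics/end.png',cv2.resize(cv2.convertScaleAbs(im[130:350,30:580],alpha=1.6),(800,320),interpolation=3))
print(env.get_state()['t'],env.get_state()['eef_pos'])
```

```text
tooth (array([507.4, 264.5]), array([157. ,  26.2]), 79.1, np.float64(0.0245), 671)
soap (array([610.8, 285.1]), array([92.7, 52.6]), 79.4, np.float64(0.0388), 758)
adO (array([593.2, 185.5]), array([46.5, 46.2]), 79.6, np.float64(0.0304), 362)
bank (array([ 578.7, -204.5]), array([99.2, 52.7]), -83.0, np.float64(0.0273), 858)
adL (array([ 588.8, -307. ]), array([47.6, 46.5]), -82.2, np.float64(0.0308), 362)
bottle_center 0.8 [ 0.438 -0.508  0.119]
earbuds_center 0.75 [0.592 0.467 0.042]
32.4 [0.48457858 0.00057949 0.16705938]
```

View pics/end.png

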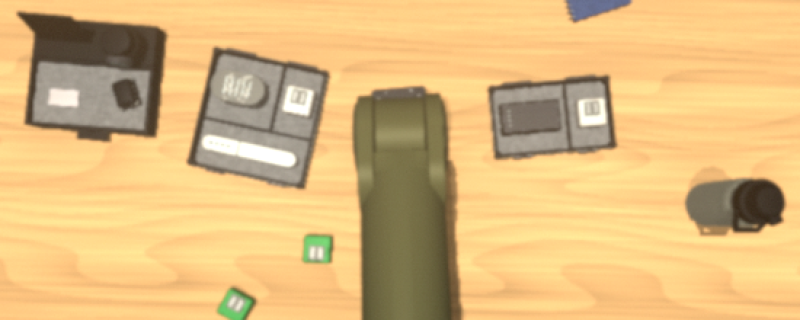

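All five things lie inside their compartments at the expected heights, and the bottle and earbud case have not moved. Handing in.

```bash
python3 -c "
from bench import env
print(env.sign_off())"
```

```text
the job is handed in; nothing more can be done
None
```

I packed both kits in the order asked and handed the job in at about 32 s of the 128 s allowed. Each thing was lowered until light contact of about 5 N before release.

- **Overnight case:** the toothbrush case is in the long compartment, the soap box in the larger one beside it and a white charger in the smaller.
- **Lecture case:** the power bank is in the larger compartment and the other white charger in the smaller.

**Last checks, from the top camera:**
- Top-surface heights matched each thing lying flat on the 4 mm floor, to within about 1.6 mm, roughly 1 mm of which is the camera's own desk offset.
- All five things are square to their cases, to within about 2°, and clear of the walls.
- The water bottle and earbud case read within 2 mm of where they started. The green and yellow look-alikes were never touched. The yellow one was hidden under the arm in the last picture, so I didn't see it again.

**Disagreements:** the top camera read y about 2–5 mm lower than the wrist camera and arm, more so towards the lecture case. The side-camera fit of the toothbrush case after placing was also off, at 175 x 47 mm, probably because the case rim got included. The compartment clearances cover both.

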